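Unlock a sample tube, draw it from its holder and show its base code to the reader

TASK

The red-capped sample tube is twist-locked in its holder: take it by the wing of its cap, turn it where it stands until its white pointer faces the green-edged slot of its own socket, then draw it straight up out of the holder. Turn it so that its underside, which carries the code, squarely faces the sloping window of the code reader, centred about 6 cm in front of the window, and finish while still holding it there, steady and raised. Do not touch the reader, leave the other two tubes in their sockets, and do not disturb the other things on the bench.

Things in the scene. Friction and masses are not known exactly. Their poses are not given: they have to be found in the camera images.
- red_tube: White sample tube with RED wing cap, 98 mm tall, about 70 g. Origin: centre of the underside (round white code disc with black dots); z runs up to the cap, white pointer on +x. Along z: body 28 mm diameter 0 to 60, flange 34 mm diameter 60 to 66, wing 66 to 98. Starts upright, fully down in any one socket, underside 8 mm over the bench, pointer 25 to 75 degrees anticlockwise (from above) of the slot.
- red_tube_pointer (a point): Tip of the red tube's white pointer (6 mm wide, 5 mm tall), 26 mm from the axis on the tube's +x, 63.5 mm above its underside. Directly below it, under the holder's roof, is the locking lug: 5 mm wide, out to 20 mm from the axis, 34 to 42 mm above the underside. Over about 10 degrees off the slot, the roof stops it after 2 mm of lift. The tube turns in place with light friction.
- red_tube_grip (a point): Middle of the red tube's wing, on the axis, 82 mm above its underside. The wing is a flat bar 34 mm long along the tube's x, 12 mm thick across its y, 32 mm tall: pinch it across y. Nothing is above it.
- blue_tube: The same kind of tube with a BLUE cap, standing locked in another socket; to be left there. Origin: centre of its underside, z up, pointer on +x.
- yellow_tube: The same kind of tube with a YELLOW cap, standing locked in another socket; to be left there. Origin: centre of its underside, z up, pointer on +x.
- holder: Fixed grey block 76 (x) by 256 (y) by 60 mm tall. Origin: centre of underside, z up. Sockets at y = -85, 0, +85 mm, x = 0: each a keyhole in the 8 mm roof (height 52 to 60), a round hole 31 mm across with an 11 mm wide slot, edged green, running towards the block's +x. Socket floor at 8 mm; a 31 mm square guide round the foot up to 34 mm. A tube is clear once its underside is above 60 mm.
- reader: Fixed code reader, a white and grey wedge 115 mm deep (x), 110 mm wide (y), 94 mm tall at its far side. Origin: centre of the footprint on the bench (within 5 mm), z up. Its sloping face carries the window and looks up and towards its -x (the robot's side), 35 degrees from straight up.
- reader_window: The reader's window, a black square 60 mm wide with a glass pane and two red bars, on the sloping face. Origin: centre of the pane, 66 mm above the bench. Its z points straight out of the pane (35 degrees from vertical, leaning to the robot's side), its y is level. The tube is shown with its z along this z, its underside on this axis about 60 mm from the pane.
- amber_jar: Bystander: amber jar with white lid, 48 mm diameter, 65 mm tall. Origin: centre of its underside.
- beaker: Bystander: clear open beaker, 66 mm diameter, 80 mm tall. Origin: centre of its underside.
- slide_box: Bystander: blue slide box 85 x 110 x 28 mm. Origin: centre of its underside.
- culture_dish: Bystander: closed culture dish 94 mm diameter, 15 mm tall. Origin: centre of its underside.
- timer: Bystander: black pocket timer 75 x 45 x 14 mm. Origin: centre of its underside.
Mind the look-alikes: they are no part of the job. Of the things that look like the reader, the larger one is meant.

How it is judged:
By the outcome, as a careful person would: the job done as asked, in the order asked, and still so for the second after the job is handed in, while the arm keeps its last pose, push and grip.
It also fails if it takes over 40 s, if anything falls off the work surface, if the arm or the gripper's body presses on something with over 40 N, if the wrist force passes 120 N, or if a joint passes its speed limit or range.

ROBOT

A 7-joint arm with a two-finger parallel gripper is mounted at the origin on the work surface. World frame = base frame: x ahead of the robot, y to its left, z up, the work surface at z = 0. Lengths are in m, angles in rad, forces in N, time in s.
With the tool pointing down it reaches from about 0.4 to 0.85 m from the base axis. Payload 10.4 kg.
Tool frame: the origin (TCP) lies between the finger pads; the fingertips stand 17 mm ahead of it and the grasp point (between the pads) lies 2 mm behind it; x points along the fingers, y is the direction in which the jaws open and shut, and the axes are right-handed (so a half turn about x gives the same grasp; the last joint's range is limited). The gripper opens to 87 mm and grips with 3 to 60 N. Pads are 19 mm wide; open, the fingers measure 117 mm over their backs; the gripper's body (75 mm by 190 mm) begins 51 mm behind the grasp point.
Start: joints at [1.228, 0.332, -0.065, 1.46, 0.022, 1.35, -0.088], TCP at [0.197, -0.593, 0.24] pointing down, gripper open.
Joint ranges: [-2.6, 2.6], [-0.5, 2.12], [-1.47, 1.34], [0.16, 2.42], [-1.27, 4.41], [0.06, 2.06], [-2.6, 2.6]. Speed limits (rad/s): [2.22, 2.22, 2.79, 2.79, 3.14, 3.14, 3.14].

INTERFACE

Orientations are given as a unit quaternion [x, y, z, w].
In Python, from bench import r, optics, close_job gives the robot as it stands.
- The arm moves only by the shell command python3 -m inch 'ROWS' [OPENING] [FORCE]. ROWS is JSON, a list of rows, each an object with "translation": the shift along the tool's x, y, z in cm, a list of three; "spin": the turn about the tool's x in degrees. In form: [{"translation": [tx, ty, tz], "spin": spin}, ...]. A call has 1 to 20 rows; each row shifts and turns the pose as measured when the row begins, along the tool's axes as they then stand; what a row does not reach is not made up. A row lasts 1/8 s, in which the tool goes at most 62.5 mm and 10.7 degrees, less where a joint would pass 70% of its speed; a pose out of reach is approached as far as the arm can. A call is refused whole if a number of a shift passes 6.25 or a number of a turn 10.7, either way. A call with a gripper value outside its range is refused whole. OPENING is the closure, from 0 (fully open) to 1 (shut), set as the call begins (- or left out, the last holds). The fingers move at their own pace and stop on an object; FORCE is the grip in N (left out, the last holds). Time passes only in rows, so rows that do not move let the fingers close. It gives the time, the measured TCP pose, the force and the opening at its end, in the units of the state.
- r.read_state(): the state, without advancing time (a new reading comes with each control period).
- optics.camera(name): name is "scene" or "top" or "wrist"; returns the picture (384x512x3 uint8, red, green, blue); there is no depth.
- optics.camera_model(name): a dict with "camera_matrix" (3x3 intrinsics, pixels), "world_from_camera" (4x4, takes a point from camera to world coordinates); the wrist camera has in their place "tool_from_camera" (4x4, takes a point from camera to tool coordinates, whose origin is the TCP and whose axes are the tool frame's). Camera axes: x right, y down, z forward; pixel columns grow to the right and rows downward; lengths in m; the calibration is good to about 2 mm. A picture is of the moment at which its call begins: read the wrist's pose just before it. camera_model takes no time and is no camera call.
- close_job(): hands the job in, once; it reports no verdict.
The state is a dict: "time": time; "joint_positions": joint angles; "joint_vel": joint speeds; "joint_torque": joint torques, N m; "ee_pos": TCP position; "eef_rot": TCP orientation; "ft_force": force on the tool from outside, world axes, zero at the start; "torque": the same for the moment, N m; "width": finger opening in m.
Only numpy, scipy, OpenCV 4.12 (cv2) and the standard library are available. Lean on these libraries where they do the work, as an engineer would, in place of code of your own. Each camera call takes 0.05 s, during which the arm holds its last target.

## Working session

There is one attempt and no reset: what is moved stays moved. The work goes in short steps, Python scripts to look and compute and a shell command to move; the robot and the scene stay as the last step left them, time stands still between calls to the robot, and variables do not carry over. Pictures are saved under pics/ and viewed, and the job is handed in when it is done.

```bash
ls; mkdir -p pics; python3 - <<'E'
from bench import r, optics
import cv2,json
s=r.read_state(); print({k:(v if not hasattr(v,'tolist') else v.tolist()) for k,v in s.items()})
for n in ["scene","top","wrist"]:
    im=optics.camera(n); cv2.imwrite(f"pics/{n}0.png",im[:,:,::-1])
    print(n,optics.camera_model(n))
E
```

```text
pics
{'time': 0.0, 'joint_positions': [1.228379846249161, 0.33288970804663237, -0.06471426516801351, 1.4609636894731264, 0.02159082324835057, 1.349924957858867, -0.08850004710340378], 'joint_vel': [-0.00226079817096592, -0.0013379785963842366, 0.0004347128397685571, 6.073053143014934e-05, 0.0011195026509940138, -0.0009179922319669662, -0.0016014714229915098], 'joint_torque': [-0.0009524156848783605, -62.326154708862305, 0.023942539701238275, -38.990453481674194, -0.06141909398138523, 0.03977564047090709, 3.1488776812693686e-05], 'ee_pos': [0.19637961889100033, -0.5929426308080659, 0.23873215217846305], 'eef_rot': [-0.697979584047539, -0.11311900553004951, 0.6981872075361049, -0.11208574429272036], 'ft_force': [0.19065736492091054, 0.6108612617838799, -0.3517774866980886], 'torque': [-0.0009071514315450766, 0.06490035206952752, 0.01800016899349516], 'width': 0.08703340106649261}
scene {'camera_matrix': array([[417.09183843,   0.        , 257.22011127],
       [  0.        , 417.09183843, 189.24705529],
       [  0.        ,   0.        ,   1.        ]]), 'world_from_camera': array([[ 
[... 521 characters left out ...]
0717196, -0.02101014,  0.03157462],
       [ 0.02013703, -0.10548915, -0.99421655,  1.30941868],
       [ 0.        ,  0.        ,  0.        ,  1.        ]])}
wrist {'camera_matrix': array([[288.07052024,   0.        , 257.13144823],
       [  0.        , 288.07052024, 187.73360999],
       [  0.        ,   0.        ,   1.        ]]), 'tool_from_camera': array([[ 2.32805109e-04, -2.57270119e-01,  9.66339501e-01,
        -1.45029992e-01],
       [ 9.99999967e-01, -4.70304506e-05, -2.53435392e-04,
         1.62535749e-03],
       [ 1.10648736e-04,  9.66339528e-01,  2.57270099e-01,
        -7.08080013e-02],
       [ 0.00000000e+00,  0.00000000e+00,  0.00000000e+00,
         1.00000000e+00]])}
```

View pics/scene0.png

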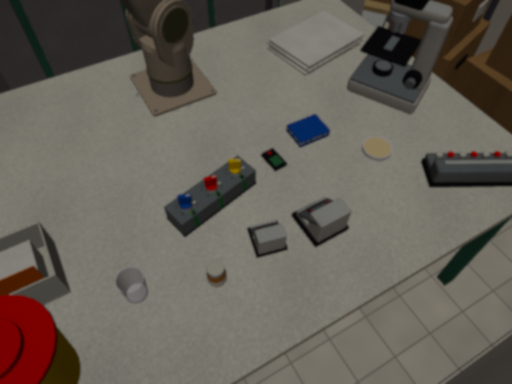

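View pics/top0.png

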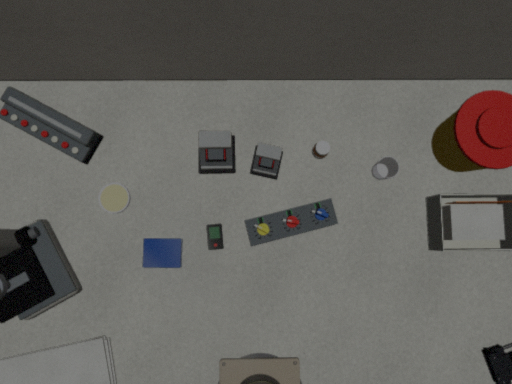

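View pics/wrist0.png

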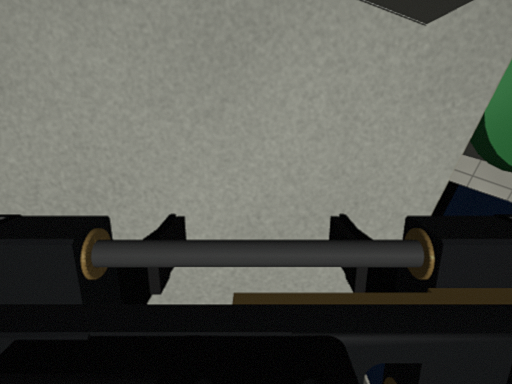

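The scene and top views show the holder with yellow, red and blue tubes (top: red about (291,222)). The larger reader is at (216,152) and its smaller twin at (266,160). Enlarging both.

```bash
python3 - <<'E'
import cv2
im=cv2.imread("pics/top0.png")
c=cv2.resize(im[115:255,185:345],None,fx=5,fy=5,interpolation=cv2.INTER_CUBIC);cv2.imwrite("pics/topz.png",cv2.convertScaleAbs(c,alpha=1.7)[:600])
im=cv2.imread("pics/scene0.png")
c=cv2.resize(im[145:260,155:360],None,fx=3.9,fy=3.9,interpolation=cv2.INTER_CUBIC);cv2.imwrite("pics/scz.png",cv2.convertScaleAbs(c,alpha=1.7)[:600])
E
```

```text
(no output)
```

View pics/topz.png

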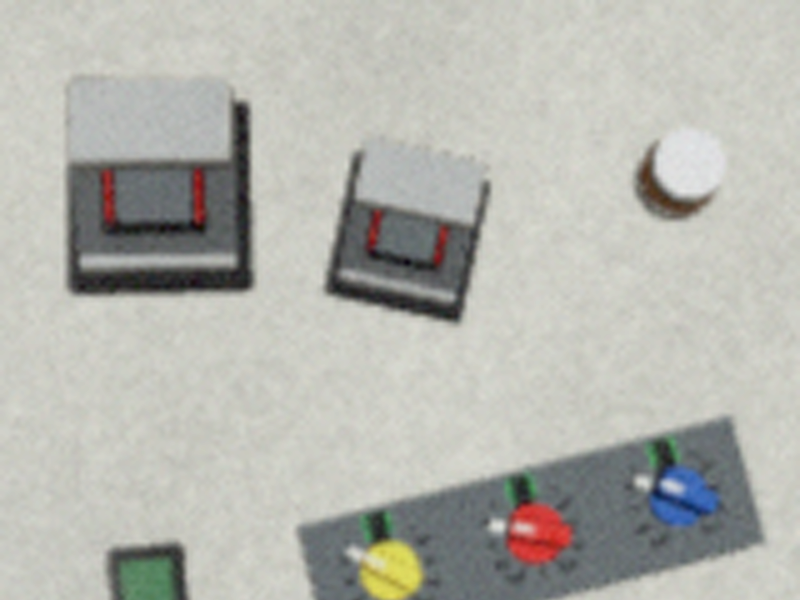

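View pics/scz.png

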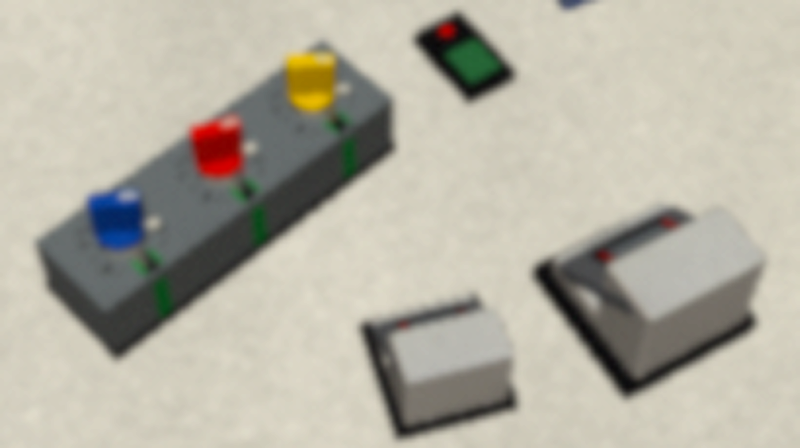

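```bash
cat > h.py <<'E'
import numpy as np, cv2
from bench import r, optics
from scipy.spatial.transform import Rotation as R
def T(name,st=None):
    m=optics.camera_model(name); K=m['camera_matrix']
    if name!='wrist': return K,m['world_from_camera']
    W=np.eye(4); W[:3,:3]=R.from_quat(st['eef_rot']).as_matrix(); W[:3,3]=st['ee_pos']
    return K,W@m['tool_from_camera']
def ray(name,p,st=None):
    K,M=T(name,st); d=M[:3,:3]@np.linalg.solve(K,[p[0],p[1],1.]); return M[:3,3],d/np.linalg.norm(d)
def onz(name,p,z,st=None):
    o,d=ray(name,p,st); return o+d*(z-o[2])/d[2]
def tri(l):
    A=np.zeros((3,3));b=np.zeros(3)
    for o,d in l:
        P=np.eye(3)-np.outer(d,d);A+=P;b+=P@o
    x=np.linalg.solve(A,b); return x,[np.linalg.norm((np.eye(3)-np.outer(d,d))@(x-o)) for o,d in l]
def proj(name,X,st=None):
    K,M=T(name,st); c=np.linalg.inv(M)@np.r_[X,1]; q=K@c[:3]; return q[:2]/q[2]
E
python3 - <<'E'
from h import *
np.set_printoptions(precision=4,suppress=True)
z=lambda x,y:((x+.5)/5-.5+185,(y+.5)/5-.5+115)
y=lambda x,y:((x+.5)/3.9-.5+155,(y+.5)/3.9-.5+145)
print("holder corners");C=[onz('top',z(*p),.06) for p in [(300,527),(733,417),(763,542)]]
for c in C:print(c)
print(np.linalg.norm(C[0]-C[1]),np.linalg.norm(C[2]-C[1]),'ang y axis',np.degrees(np.arctan2(*(C[0]-C[1])[[1,0]])),'centre',(C[0]+C[2])/2)
for n,p in dict(ye=(390,570),red=(541,533),blue=(684,496)).items(): print(n,onz('top',z(*p),.09))
print('slot',onz('top',z(520,487),.06)); print('pointer',onz('top',z(490,525),.0715))
for n,p in dict(yslot=(377,522),bslot=(662,450)).items(): print(n,onz('top',z(*p),.06))
print('ptr tri',tri([ray('top',z(490,525)),ray('scene',y(250,148))]))
w=[onz('top',z(*p),h) for p,h in [((103,170),.066+.017),((203,170),.083),((103,229),.049),((205,229),.049)]]
print('win',w,np.mean(w,0))
print('base', [onz('top',z(*p),.0) for p in [(70,292),(250,288),(248,100)]])
# bars by mask
for name,bx in (('top',(190,130,235,175)),('scene',(290,190,355,245)),('top',(270,205,310,235)),('scene',(200,170,225,195))):
    im=optics.camera(name).astype(int); m=((im[...,0]-np.maximum(im[...,1],im[...,2]))>40).astype(np.uint8)
    k=np.zeros_like(m);k[bx[1]:bx[3],bx[0]:bx[2]]=1
    n,_,s,c=cv2.connectedComponentsWithStats(m*k); print(name,s[1:],c[1:])
E
```

```text
holder corners
[0.5098 0.0377 0.06  ]
[ 0.571  -0.2128  0.06  ]
[ 0.4989 -0.228   0.06  ]
0.2577971812819872 0.07375439396769105 ang y axis 103.74741532428997 centre [ 0.5043 -0.0952  0.06  ]
ye [ 0.4843 -0.0125  0.09  ]
red [ 0.5042 -0.0973  0.09  ]
blue [ 0.5242 -0.1781  0.09  ]
slot [ 0.5316 -0.0888  0.06  ]
pointer [ 0.5095 -0.0703  0.0715]
yslot [ 0.5122 -0.0064  0.06  ]
bslot [ 0.5523 -0.1712  0.06  ]
ptr tri (array([ 0.5089, -0.0719,  0.0692]), [np.float64(0.0015555042103070705), np.float64(0.0015555042103070507)])
win [array([0.7132, 0.1485, 0.083 ]), array([0.7129, 0.0916, 0.083 ]), array([0.685 , 0.1517, 0.049 ]), array([0.6847, 0.0921, 0.049 ])] [0.699 0.121 0.066]
base [array([0.6551, 0.1762, 0.    ]), array([0.6569, 0.0673, 0.    ]), array([0.7731, 0.068 , 0.    ])]
top [[206 149   2  10  11]
 [224 149   2  10  15]] [[206.0909 153.8182]
 [224.3333 154.2667]]
scene [] []
top [[287 216  12  12 111]] [[292.1532 221.4595]]
scene [[204 176  13  15 170]] [[210.3529 182.5471]]
```

Top-view measurements:
- **Holder:** centre about (0.504, -0.096), slot azimuth about 13.7°. Measured size is 258×74 mm, against 256×76 mm given.
- **Red tube:** pointer azimuth about 78°, so roughly 65° anticlockwise of the slot.
- **Window:** about (0.699, 0.121, 0.066), reader yaw about 0.5°. Its base measures 116×109 mm, which fits.

Next, the approach.

```bash
cat > go.py <<'E'
import sys
from h import *
np.set_printoptions(precision=2,suppress=True)
def show(tgt=None,az=None):
    s=r.read_state(); M=R.from_quat(s['eef_rot']).as_matrix()
    print('t',round(s['time'],2),'p',np.round(s['ee_pos'],4),'w',round(s['width'],4),'F',np.round(s['ft_force'],1),'q',np.round(s['joint_positions'],2))
    print('x',np.round(M[:,0],3),'y az',round(np.degrees(np.arctan2(M[1,1],M[0,1])),1),'y',np.round(M[:,1],3))
    if tgt is not None: print('shift tool cm',100*(M.T@(np.array(tgt)-s['ee_pos'])))
if __name__=='__main__':
    show(None if len(sys.argv)<4 else list(map(float,sys.argv[1:4])))
E
python3 go.py .504 -.096 .2
```

```text
t 0.35 p [ 0.2  -0.59  0.24] w 0.0872 F [ 0.6 -0.2  0.7] q [ 1.23  0.33 -0.06  1.46  0.02  1.35 -0.09]
x [-0.  0. -1.] y az -71.7 y [ 0.31 -0.95 -0.  ]
shift tool cm [  3.95 -37.54 -44.82]
```

```bash
python3 -m inch '[{"translation":[0,-3.8,-4.5],"spin":-6},{"translation":[0,-3.3,-4.8],"spin":-6},{"translation":[0,-2.8,-5.2],"spin":-6},{"translation":[0,-2.2,-5.4],"spin":-6},{"translation":[0,-1.6,-5.6],"spin":-6},{"translation":[0,-1,-5.8],"spin":-6},{"translation":[0,-0.4,-5.8],"spin":-6},{"translation":[0,0.2,-5.8],"spin":-6}]' 0 10; python3 go.py .504 -.096 .2
```

```text
time: 1.35
ee_pos: [0.4419, -0.1841, 0.2389]
eef_rot: [-0.588, -0.391, 0.589, -0.393]
ft_force: [1.9, -0.7, 0.6]
width: 0.0871
t 1.35 p [ 0.44 -0.18  0.24] w 0.0871 F [ 1.9 -0.7  0.6] q [ 0.8   0.04 -0.5   1.81  0.02  1.3  -0.11]
x [ 0. -0. -1.] y az -22.6 y [ 0.92 -0.39  0.  ]
shift tool cm [  3.87   2.33 -10.53]
```

```bash
python3 -m inch '[{"translation":[1,1,-5],"spin":-5},{"translation":[1,1,-4],"spin":-5},{"translation":[0,0,0],"spin":0}]'; python3 go.py .504 -.096 .2;python3 - <<'E'
from h import *
s=r.read_state(); im=optics.camera('wrist'); cv2.imwrite('pics/w1.png',cv2.convertScaleAbs(im[:,:,::-1],alpha=1.5))
import pickle; pickle.dump((s,im),open('w1.pkl','wb'))
E
```

```text
time: 1.72
ee_pos: [0.4949, -0.0993, 0.2191]
eef_rot: [0.549, 0.444, -0.549, 0.448]
ft_force: [-0.1, 0.2, -0.0]
width: 0.0868
t 1.73 p [ 0.49 -0.1   0.22] w 0.0868 F [-0.1  0.2 -0. ] q [ 0.67  0.12 -0.61  1.78  0.08  1.26 -0.16]
x [ 0. -0. -1.] y az -11.8 y [ 0.98 -0.2   0.  ]
shift tool cm [ 1.91  0.82 -0.51]
```

View pics/w1.png

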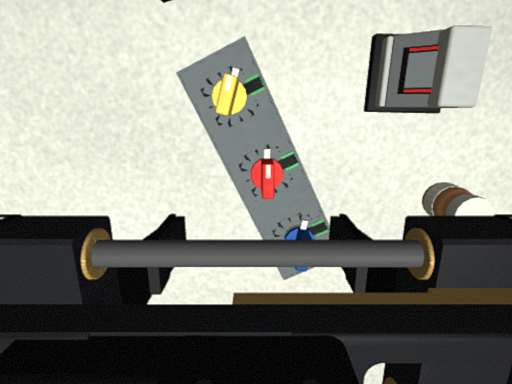

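The wrist view is clear: red cap at about (267,177), its pointer at (267,152), its slot at (289,160), and the small reader at upper right. Measuring from it.

```bash
python3 - <<'E'
from h import *
import pickle; s,im=pickle.load(open('w1.pkl','rb'))
b=cv2.convertScaleAbs(im[:,:,::-1],alpha=1.4); c=cv2.resize(b[130:220,210:330],None,fx=6,fy=6,interpolation=cv2.INTER_CUBIC); cv2.imwrite('pics/w1z.png',c)
E
```

```text
(no output)
```

View pics/w1z.png

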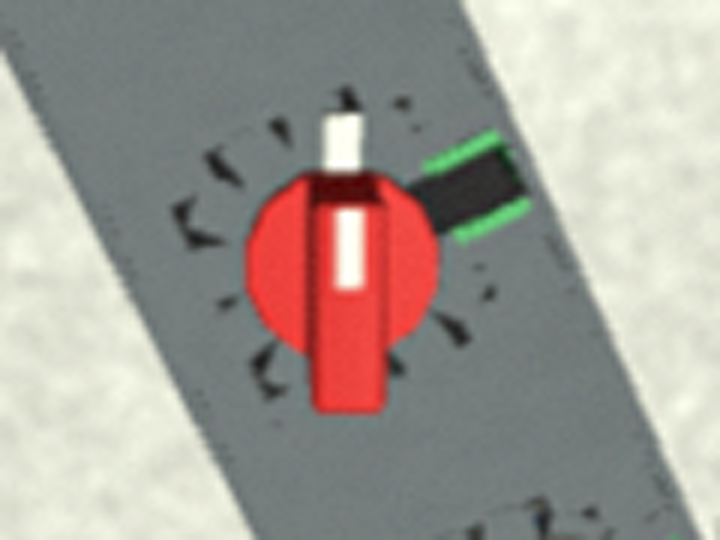

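```bash
python3 - <<'E'
from h import *
import pickle; s,im=pickle.load(open('w1.pkl','rb'))
np.set_printoptions(precision=4,suppress=True)
f=lambda x,y:((x+.5)/6-.5+210,(y+.5)/6-.5+130)
q=lambda p,z:onz('wrist',f(*p),z,s)
w=[q(p,.106) for p in [(315,203),(383,205),(386,412),(315,412)]]
print(np.array(w),np.mean(w,0))
a=(w[0]+w[1]-w[2]-w[3]); az=lambda v:np.degrees(np.arctan2(v[1],v[0])); print('wing az',az(a),np.linalg.norm(w[1]-w[0]),np.linalg.norm(w[1]-w[2]))
print('flange',q((343,264),.074)); t=q((344,115),.074); print('tip',t,'az',az(t-np.mean(w,0)),np.linalg.norm((t-np.mean(w,0))[:2]))
g=[q(p,.06) for p in [(425,165),(497,133),(457,240),(530,205)]]
print('slot az',az(g[1]-g[0]),az(g[3]-g[2]), 'end-c',az((g[1]+g[3])/2-np.mean(w,0)))
E
python3 go.py .504 -.096 .2
```

```text
[[ 0.5058 -0.0781  0.106 ]
 [ 0.5158 -0.0805  0.106 ]
 [ 0.51   -0.1127  0.106 ]
 [ 0.4991 -0.1105  0.106 ]] [ 0.5077 -0.0955  0.106 ]
wing az 79.13874475179843 0.010287389111074435 0.032742802085292434
flange [ 0.5078 -0.0953  0.074 ]
tip [ 0.513  -0.0703  0.074 ] az 78.06171121156748 0.025756834218308034
slot az 12.456507428015048 14.449955756844476 end-c 13.202564869361483
t 1.77 p [ 0.49 -0.1   0.22] w 0.0873 F [0.8 0.6 1.4] q [ 0.68  0.12 -0.6   1.78  0.08  1.26 -0.16]
x [ 0. -0. -1.] y az -12.0 y [ 0.98 -0.21  0.  ]
shift tool cm [ 1.94  0.82 -0.72]
```

Wing axis is at (0.5075, -0.0955), azimuth about 78.5°, and the slot about 13.4°, so it needs about 65° clockwise. Lining up over it.

```bash
python3 go.py .507 -.0955 .15; python3 -m inch '[{"translation":[3,1.1,-0.7],"spin":-0.6},{"translation":[3.5,0,0],"spin":0},{"translation":[0,0,0],"spin":0}]'; python3 go.py .507 -.0955 .095
```

```text
t 1.77 p [ 0.49 -0.1   0.22] w 0.0873 F [0.8 0.6 1.4] q [ 0.68  0.12 -0.6   1.78  0.08  1.26 -0.16]
x [ 0. -0. -1.] y az -12.0 y [ 0.98 -0.21  0.  ]
shift tool cm [ 6.94  1.08 -0.85]
time: 2.15
ee_pos: [0.5065, -0.1016, 0.1543]
eef_rot: [-0.549, -0.443, 0.549, -0.449]
ft_force: [-0.8, 0.1, 0.3]
width: 0.0869
t 2.15 p [ 0.51 -0.1   0.15] w 0.0869 F [-0.8  0.1  0.3] q [ 0.65  0.21 -0.6   1.83  0.14  1.13 -0.21]
x [ 0.01 -0.01 -1.  ] y az -11.9 y [ 0.98 -0.21  0.01]
shift tool cm [ 5.92 -0.12 -0.64]
```

```bash
python3 -m inch '[{"translation":[3,-0.1,-0.6],"spin":-0.6},{"translation":[2.2,0,-0.1],"spin":0},{"translation":[0,0,0],"spin":0}]'; python3 go.py .507 -.0955 .095
```

```text
time: 2.52
ee_pos: [0.5088, -0.0988, 0.1061]
eef_rot: [0.548, 0.442, -0.548, 0.452]
ft_force: [-0.3, -0.7, 0.4]
width: 0.0871
t 2.52 p [ 0.51 -0.1   0.11] w 0.0871 F [-0.3 -0.7  0.4] q [ 0.63  0.27 -0.59  1.88  0.19  1.04 -0.25]
x [ 0.01 -0.01 -1.  ] y az -11.6 y [ 0.98 -0.2   0.01]
shift tool cm [ 1.11 -0.26 -0.3 ]
```

```bash
python3 -m inch '[{"translation":[0.8,-0.2,-0.4],"spin":-0.4},{"translation":[0.3,0,0],"spin":0},{"translation":[0.1,0,0],"spin":0}]'; python3 go.py .507 -.0955 .095
```

```text
time: 2.9
ee_pos: [0.5094, -0.0957, 0.0971]
eef_rot: [0.548, 0.442, -0.546, 0.455]
ft_force: [-1.1, 0.2, -0.3]
width: 0.0874
t 2.9 p [ 0.51 -0.1   0.1 ] w 0.0874 F [-1.1  0.2 -0.3] q [ 0.62  0.28 -0.6   1.89  0.2   1.01 -0.26]
x [ 0.01 -0.01 -1.  ] y az -11.3 y [ 0.98 -0.2   0.02]
shift tool cm [ 0.21 -0.24  0.02]
```

Close gently. The jaw offset is about 2 mm, so I'll nudge that first.

```bash
python3 -m inch '[{"translation":[0.2,-0.25,0],"spin":0},{"translation":[0,0,0],"spin":0},{"translation":[0,0,0],"spin":0},{"translation":[0,0,0],"spin":0},{"translation":[0,0,0],"spin":0},{"translation":[0,0,0],"spin":0}]' 1 15; python3 go.py .507 -.0955 .095
```

```text
time: 3.65
ee_pos: [0.5071, -0.0953, 0.0955]
eef_rot: [0.548, 0.442, -0.546, 0.455]
ft_force: [0.6, -1.3, 0.4]
width: 0.0348
t 3.65 p [ 0.51 -0.1   0.1 ] w 0.0348 F [ 0.6 -1.3  0.4] q [ 0.62  0.27 -0.6   1.9   0.19  1.01 -0.26]
x [ 0.01 -0.01 -1.  ] y az -11.3 y [ 0.98 -0.2   0.02]
shift tool cm [ 0.05 -0.01  0.02]
```

```bash
python3 -m inch '[{"translation":[0,0,0],"spin":0},{"translation":[0,0,0],"spin":0},{"translation":[0,0,0],"spin":0},{"translation":[0,0,0],"spin":0},{"translation":[0,0,0],"spin":0}]' 1 15; python3 go.py .507 -.0955 .095
```

```text
time: 4.28
ee_pos: [0.507, -0.0953, 0.0955]
eef_rot: [0.548, 0.442, -0.546, 0.455]
ft_force: [-0.5, 0.4, 0.2]
width: 0.012
t 4.28 p [ 0.51 -0.1   0.1 ] w 0.012 F [-0.5  0.4  0.2] q [ 0.62  0.27 -0.6   1.9   0.19  1.01 -0.26]
x [ 0.01 -0.01 -1.  ] y az -11.3 y [ 0.98 -0.2   0.02]
shift tool cm [ 0.05 -0.    0.02]
```

The gripper holds the wing, at 12 mm wide as given. Turning it clockwise from above (+spin).

```bash
python3 -m inch '[{"translation":[0,0,0],"spin":5},{"translation":[0,0,0],"spin":8},{"translation":[0,0,0],"spin":8},{"translation":[0,0,0],"spin":8},{"translation":[0,0,0],"spin":8}]' 1 20; python3 go.py .507 -.0955 .095
```

```text
time: 4.9
ee_pos: [0.5065, -0.0958, 0.0954]
eef_rot: [0.666, 0.239, -0.661, 0.251]
ft_force: [-1.3, 0.7, 0.9]
width: 0.0116
t 4.9 p [ 0.51 -0.1   0.1 ] w 0.0116 F [-1.3  0.7  0.9] q [ 0.54  0.26 -0.5   1.9   0.16  1.   -0.9 ]
x [ 0.01 -0.01 -1.  ] y az -49.5 y [ 0.65 -0.76  0.02]
shift tool cm [ 0.05  0.01 -0.06]
```

```bash
python3 -m inch '[{"translation":[0,0,0],"spin":8},{"translation":[0,0,0],"spin":8},{"translation":[0,0,0],"spin":8},{"translation":[0,0,0],"spin":3.5},{"translation":[0,0,0],"spin":0}]'; python3 go.py .507 -.0955 .095;python3 - <<'E'
from h import *
s=r.read_state(); im=optics.camera('wrist'); cv2.imwrite('pics/w2.png',cv2.resize(cv2.convertScaleAbs(im[110:290,170:370,::-1],alpha=1.5),None,fx=3.3,fy=3.3,interpolation=cv2.INTER_CUBIC))
im=optics.camera('top'); cv2.imwrite('pics/t2.png',cv2.resize(cv2.convertScaleAbs(im[130:260,180:350,::-1],alpha=1.5),None,fx=4.5,fy=4.5,interpolation=cv2.INTER_CUBIC))
E
```

```text
time: 5.52
ee_pos: [0.506, -0.0951, 0.0955]
eef_rot: [0.707, 0.07, -0.7, 0.079]
ft_force: [-0.8, -0.5, 0.4]
width: 0.0117
t 5.53 p [ 0.51 -0.1   0.1 ] w 0.0117 F [-0.8 -0.5  0.4] q [ 0.49  0.25 -0.44  1.91  0.14  1.   -1.38]
x [ 0.01 -0.01 -1.  ] y az -77.9 y [ 0.21 -0.98  0.01]
shift tool cm [ 0.05  0.05 -0.09]
```

View pics/w2.png

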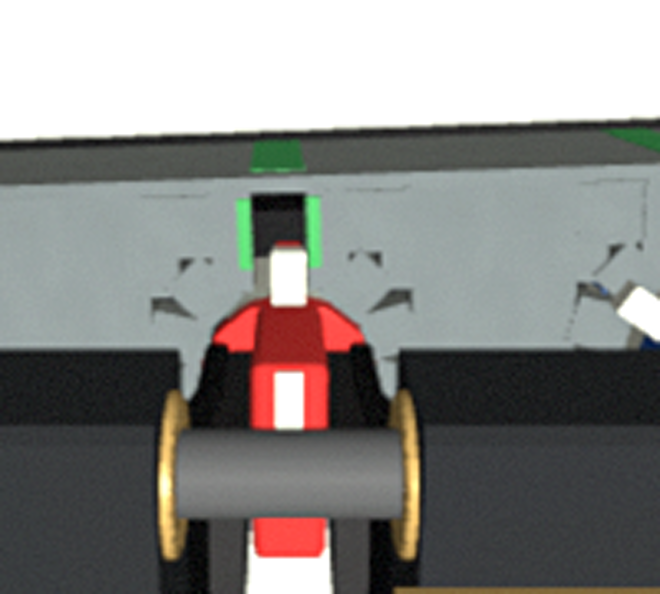

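The white pointer tip (289,275 in the crop) is inside the 11 mm slot (about 252–305), slightly to the right, so I turned about 2° too far. I'll turn it back and lift slowly.

```bash
python3 -m inch '[{"translation":[0,0,0],"spin":-2.2},{"translation":[-0.3,0,0],"spin":0},{"translation":[-0.5,0,0],"spin":0},{"translation":[-0.5,0,0],"spin":0}]' 1 25; python3 go.py .507 -.0955 .095
```

```text
time: 6.12
ee_pos: [0.5058, -0.095, 0.109]
eef_rot: [0.705, 0.084, -0.698, 0.094]
ft_force: [0.2, 1.3, -0.4]
width: 0.0122
t 6.12 p [ 0.51 -0.1   0.11] w 0.0122 F [ 0.2  1.3 -0.4] q [ 0.49  0.23 -0.45  1.89  0.13  1.03 -1.33]
x [ 0.01 -0.01 -1.  ] y az -75.5 y [ 0.25 -0.97  0.01]
shift tool cm [ 1.41  0.05 -0.09]
```

```bash
python3 -m inch '[{"translation":[-1,0,0],"spin":0},{"translation":[-1.2,0,0],"spin":0},{"translation":[-1.2,0,0],"spin":0},{"translation":[-1.2,0,0],"spin":0},{"translation":[-1.5,0,0],"spin":0},{"translation":[-1.5,0,0],"spin":0}]'; python3 go.py .507 -.0955 .095;python3 - <<'E'
from h import *
im=optics.camera('scene'); cv2.imwrite('pics/s3.png',cv2.resize(cv2.convertScaleAbs(im[90:260,150:360,::-1],alpha=1.5),None,fx=3.5,fy=3.5,interpolation=cv2.INTER_CUBIC))
E
```

```text
time: 6.88
ee_pos: [0.505, -0.094, 0.1908]
eef_rot: [0.705, 0.084, -0.698, 0.094]
ft_force: [0.7, 0.0, -0.3]
width: 0.012
t 6.88 p [ 0.51 -0.09  0.19] w 0.012 F [ 0.7  0.  -0.3] q [ 0.51  0.14 -0.46  1.81  0.08  1.19 -1.29]
x [ 0.01 -0.01 -1.  ] y az -75.5 y [ 0.25 -0.97  0.01]
shift tool cm [ 9.59  0.05 -0.07]
```

View pics/s3.png

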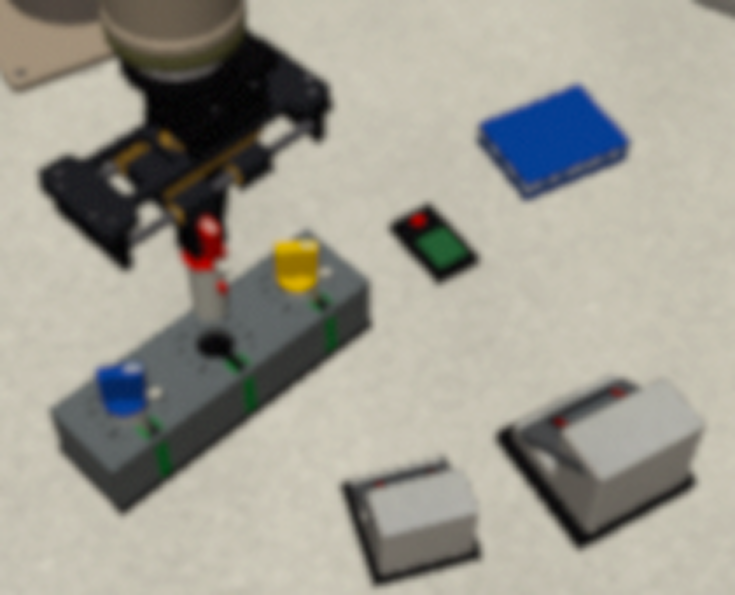

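The tube is clear of the holder: the socket is empty, the body hangs below the cap, and the blue and yellow tubes are still seated.

The move command has no pitch turn. The approach I'll try is to raise the arm to the edge of its reach, where the wrist saturates and the tool has to tilt outward. The fallback is to pivot the tube in the grip against the fixed holder.

```bash
python3 -m inch '[{"translation":[-4,-1,0],"spin":5},{"translation":[-5,-2,0],"spin":5},{"translation":[-5,-3,0],"spin":4.5},{"translation":[-5,-3,0],"spin":0},{"translation":[-5,-2,0],"spin":0},{"translation":[-5,0,0],"spin":0},{"translation":[-5,0,0],"spin":0}]' 1 35; python3 go.py .5 .0 .5
```

```text
time: 7.8
ee_pos: [0.4903, 0.0232, 0.5409]
eef_rot: [0.711, -0.008, -0.703, 0.001]
ft_force: [0.6, 0.8, -0.2]
width: 0.0119
t 7.8 p [0.49 0.02 0.54] w 0.0119 F [ 0.6  0.8 -0.2] q [ 0.35  0.09 -0.55  1.13  0.07  1.92 -1.76]
x [ 0.01 -0.01 -1.  ] y az -90.5 y [-0.01 -1.    0.01]
shift tool cm [ 4.13  2.26 -0.95]
```

```bash
python3 -m inch '[{"translation":[-5,0,0],"spin":0},{"translation":[-5,0,0],"spin":0},{"translation":[-5,0,0],"spin":0},{"translation":[-5,0,0],"spin":0}]'; python3 go.py .5 .0 .5
```

```text
time: 8.3
ee_pos: [0.498, 0.0238, 0.593]
eef_rot: [0.707, -0.012, -0.707, 0.006]
ft_force: [-0.0, 0.8, -1.2]
width: 0.012
t 8.3 p [0.5  0.02 0.59] w 0.012 F [-0.   0.8 -1.2] q [-0.28  0.13  0.16  0.96  0.01  2.05 -1.71]
x [ 0.   -0.03 -1.  ] y az -90.5 y [-0.01 -1.    0.03]
shift tool cm [ 9.35  2.14 -0.22]
```

```bash
python3 -m inch '[{"translation":[-6,0,-3],"spin":0},{"translation":[-6,0,-3],"spin":0},{"translation":[-6,0,-3],"spin":0},{"translation":[-6,0,-3],"spin":0}]'; python3 go.py .5 .0 .5
```

```text
time: 8.8
ee_pos: [0.5577, 0.022, 0.6593]
eef_rot: [0.762, -0.008, -0.648, 0.003]
ft_force: [0.2, -0.2, -0.6]
width: 0.0117
t 8.8 p [0.56 0.02 0.66] w 0.0117 F [ 0.2 -0.2 -0.6] q [-0.46  0.27  0.53  0.69 -0.14  2.06 -1.61]
x [ 0.16 -0.02 -0.99] y az -90.5 y [-0.01 -1.    0.01]
shift tool cm [14.83  2.01  8.23]
```

The tool tilts outward, nearly all about world y, now about 9°. Continuing, with an eye on the joint limits.

```bash
python3 -m inch '[{"translation":[-6,0,-3],"spin":0},{"translation":[-6,0,-3],"spin":0},{"translation":[-6,0,-3],"spin":0},{"translation":[-6,0,-3],"spin":0}]'; python3 go.py .5 .0 .5; python3 -c "
from bench import r;print(r.read_state()['joint_positions'])"
```

```text
time: 9.3
ee_pos: [0.569, 0.021, 0.7437]
eef_rot: [0.822, -0.005, -0.57, 0.002]
ft_force: [0.0, -0.8, -0.4]
width: 0.0116
t 9.3 p [0.57 0.02 0.74] w 0.0116 F [ 0.  -0.8 -0.4] q [-0.4   0.3   0.55  0.46 -0.2   2.06 -1.61]
x [ 0.35 -0.01 -0.94] y az -90.4 y [-0.01 -1.    0.01]
shift tool cm [20.42  1.92 15.01]
[-0.40198133  0.29792311  0.54594409  0.4554078  -0.19970839  2.05836924
 -1.60578977]
```

```bash
python3 -m inch '[{"translation":[-6,0,-3],"spin":0},{"translation":[-6,0,-3],"spin":0},{"translation":[-6,0,-3],"spin":0},{"translation":[-5,0,-2],"spin":0}]'; python3 go.py .5 .0 .5; python3 -c "
from bench import r;print(r.read_state()['joint_positions'])"
```

```text
time: 9.8
ee_pos: [0.53, 0.019, 0.8288]
eef_rot: [0.87, -0.003, -0.493, 0.001]
ft_force: [0.9, 0.1, -1.2]
width: 0.0118
t 9.8 p [0.53 0.02 0.83] w 0.0118 F [ 0.9  0.1 -1.2] q [-0.45  0.25  0.66  0.33 -0.26  2.06 -1.6 ]
x [ 0.52 -0.01 -0.86] y az -90.2 y [-0.   -1.    0.01]
shift tool cm [26.66  1.76 19.49]
[-0.45119187  0.24961987  0.66347856  0.32542932 -0.25706271  2.05823315
 -1.60361422]
```

Tilt is now about 31°; two smaller rows should reach 35°.

```bash
python3 -m inch '[{"translation":[-5,0,-2],"spin":0},{"translation":[0,0,0],"spin":0}]'; python3 - <<'E'
from h import *
s=r.read_state();M=R.from_quat(s['eef_rot']).as_matrix();x=M[:,0]
print(s['ee_pos'],M[:,1],x,np.degrees(np.arctan2(x[0],-x[2])),s['joint_positions'])
E
```

```text
time: 10.05
ee_pos: [0.5109, 0.0178, 0.8505]
eef_rot: [0.881, -0.002, -0.473, 0.001]
ft_force: [1.1, -0.1, -1.2]
width: 0.0114
[0.51090237 0.01780062 0.85054796] [-0.00250307 -0.99999262  0.00291432] [ 0.55243589 -0.00381204 -0.83354667] 33.53456242844289 [-0.49257252  0.22090914  0.70903622  0.31012228 -0.25894171  2.05875014
 -1.6037508 ]
```

```bash
cat > tilt.py <<'E'
from h import *
np.set_printoptions(precision=4,suppress=True)
s=r.read_state();M=R.from_quat(s['eef_rot']).as_matrix();x=M[:,0]
print('t',s['time'],'p',s['ee_pos'],'y',M[:,1],'x',x,'tilt',np.degrees(np.arctan2(x[0],-x[2])),'\nq',s['joint_positions'],'w',s['width'])
E
python3 -m inch '[{"translation":[-5,0,-2],"spin":0},{"translation":[0,0,0],"spin":0}]'; python3 tilt.py
```

```text
time: 10.3
ee_pos: [0.4943, 0.0177, 0.8672]
eef_rot: [0.889, -0.001, -0.458, 0.001]
ft_force: [0.1, -0.1, -0.4]
width: 0.0119
t 10.3 p [0.4943 0.0177 0.8672] y [-0.0014 -1.      0.0022] x [ 0.5813 -0.0026 -0.8137] tilt 35.544794170724025 
q [-0.5484  0.196   0.7668  0.3027 -0.2597  2.0584 -1.6034] w 0.01192628780925067
```

Tilt is 35.5° and level. Moving down to a standoff on the window axis.

```bash
python3 go.py .528 .121 .31
```

```text
t 10.3 p [0.49 0.02 0.87] w 0.0119 F [ 0.1 -0.1 -0.4] q [-0.55  0.2   0.77  0.3  -0.26  2.06 -1.6 ]
x [ 0.58 -0.   -0.81] y az -90.1 y [-0. -1.  0.]
shift tool cm [ 47.27 -10.45  29.65]
```

```bash
python3 -m inch '[{"translation":[2,-0.5,1.5],"spin":0},{"translation":[4,-1,2.5],"spin":0},{"translation":[4.5,-1,3],"spin":0},{"translation":[4.5,-1,3],"spin":0},{"translation":[4.5,-1,3],"spin":0},{"translation":[4.5,-1,3],"spin":0}]'; python3 tilt.py; python3 go.py .528 .121 .31
```

```text
time: 11.05
ee_pos: [0.4917, 0.0633, 0.6433]
eef_rot: [0.886, -0.009, -0.464, -0.017]
ft_force: [1.4, -0.3, 0.2]
width: 0.0118
t 11.05 p [0.4917 0.0633 0.6433] y [-0.0317 -0.9993 -0.0221] x [ 0.5698  0.0001 -0.8218] tilt 34.733975565467105 
q [-1.1303 -0.3998  0.4319  1.3917  0.5333  1.596  -2.1405] w 0.011804147782964012
t 11.05 p [0.49 0.06 0.64] w 0.0118 F [ 1.4 -0.3  0.2] q [-1.13 -0.4   0.43  1.39  0.53  1.6  -2.14]
x [ 0.57  0.   -0.82] y az -91.8 y [-0.03 -1.   -0.02]
shift tool cm [29.46 -5.15 16.22]
```

```bash
python3 -m inch '[{"translation":[4.5,-0.8,2.5],"spin":0},{"translation":[4.5,-0.8,2.5],"spin":0}]'; python3 tilt.py; python3 go.py .528 .121 .31
python3 - <<'E'
from h import *
a=cv2.convertScaleAbs(optics.camera('scene')[:,:,::-1],alpha=1.4); cv2.imwrite('pics/s4.png',a)
E
```

```text
time: 11.3
ee_pos: [0.5012, 0.0835, 0.5345]
eef_rot: [0.885, -0.009, -0.465, -0.014]
ft_force: [0.4, 0.2, 0.2]
width: 0.0118
t 11.3 p [0.5012 0.0835 0.5345] y [-0.0285 -0.9995 -0.017 ] x [ 0.5673 -0.0022 -0.8235] tilt 34.56330333066934 
q [-1.0891 -0.453   0.4073  1.6692  0.5465  1.4025 -2.2378] w 0.01183235057557927
t 11.3 p [0.5  0.08 0.53] w 0.0118 F [0.4 0.2 0.2] q [-1.09 -0.45  0.41  1.67  0.55  1.4  -2.24]
x [ 0.57 -0.   -0.82] y az -91.6 y [-0.03 -1.   -0.02]
shift tool cm [20.   -3.45 10.65]
```

View pics/s4.png

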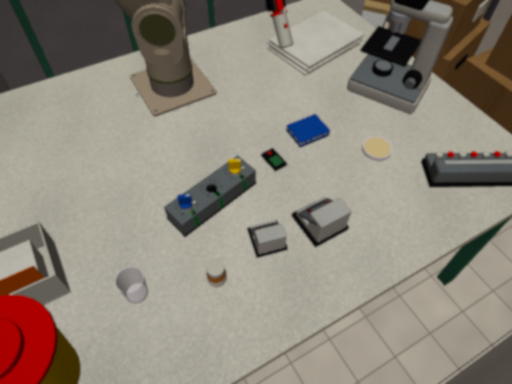

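The scene view shows the tilted tube at top centre (280,25), and the bench is undisturbed. Joint 7 is nearing its limit, so I'll add some negative spin. That turns the tube about its own axis, which does not affect how it faces the window.

```bash
python3 -m inch '[{"translation":[4,-0.8,2.2],"spin":-4},{"translation":[4,-0.8,2.2],"spin":-4},{"translation":[4,-0.6,2.2],"spin":-2}]'; python3 tilt.py; python3 go.py .528 .121 .31
```

```text
time: 11.72
ee_pos: [0.5116, 0.1028, 0.3845]
eef_rot: [0.88, 0.031, -0.469, 0.071]
ft_force: [-0.4, -0.5, -1.0]
width: 0.0118
t 11.725 p [0.5116 0.1028 0.3845] y [ 0.1217 -0.9879  0.0961] x [ 0.5576 -0.0121 -0.83  ] tilt 33.892019321177045 
q [-1.0844 -0.4484  0.4444  1.9718  0.594   1.1377 -2.1856] w 0.011806769417542823
t 11.72 p [0.51 0.1  0.38] w 0.0118 F [-0.4 -0.5 -1. ] q [-1.08 -0.45  0.44  1.97  0.59  1.14 -2.19]
x [ 0.56 -0.01 -0.83] y az -83.0 y [ 0.12 -0.99  0.1 ]
shift tool cm [ 7.08 -2.32  2.46]
```

```bash
python3 -m inch '[{"translation":[3.5,-1.2,1.3],"spin":0},{"translation":[3,-1,1],"spin":0},{"translation":[0,0,0],"spin":0}]'; python3 tilt.py; python3 go.py .6144 .121 .1868
python3 - <<'E'
from h import *
s=r.read_state()
for n in ('scene','top','wrist'):
    a=cv2.convertScaleAbs(optics.camera(n)[:,:,::-1],alpha=1.5); cv2.imwrite(f'pics/{n}5.png',a)
a=cv2.imread('pics/scene5.png');b=cv2.imread('pics/top5.png')
cv2.imwrite('pics/sz5.png',cv2.resize(a[90:260,220:380],None,fx=3.5,fy=3.5,interpolation=cv2.INTER_CUBIC))
cv2.imwrite('pics/tz5.png',cv2.resize(b[110:270,160:340],None,fx=3.7,fy=3.7,interpolation=cv2.INTER_CUBIC))
E
```

```text
time: 12.1
ee_pos: [0.5256, 0.1198, 0.311]
eef_rot: [0.878, 0.029, -0.472, 0.075]
ft_force: [-0.3, 0.6, 0.4]
width: 0.012
t 12.1 p [0.5256 0.1198 0.311 ] y [ 0.1228 -0.9869  0.1044] x [ 0.5532 -0.0193 -0.8328] tilt 33.59135961009678 
q [-1.0915 -0.364   0.4859  2.0699  0.613   0.9759 -2.2502] w 0.0119940735250694
t 12.1 p [0.53 0.12 0.31] w 0.012 F [-0.3  0.6  0.4] q [-1.09 -0.36  0.49  2.07  0.61  0.98 -2.25]
x [ 0.55 -0.02 -0.83] y az -82.9 y [ 0.12 -0.99  0.1 ]
shift tool cm [15.26 -0.33 -0.58]
```

View pics/sz5.png

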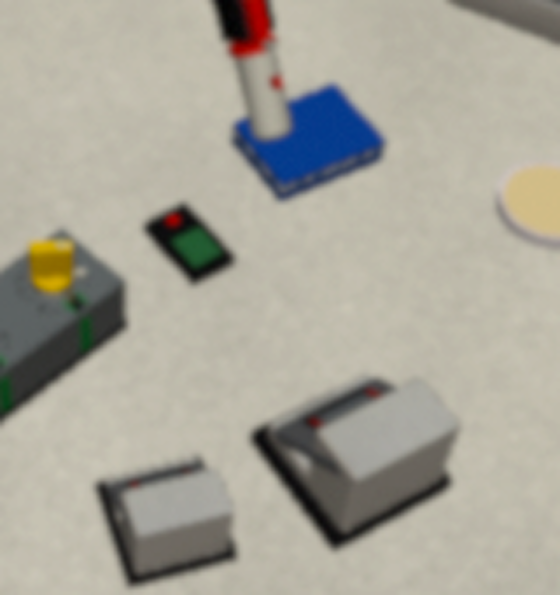

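View pics/tz5.png

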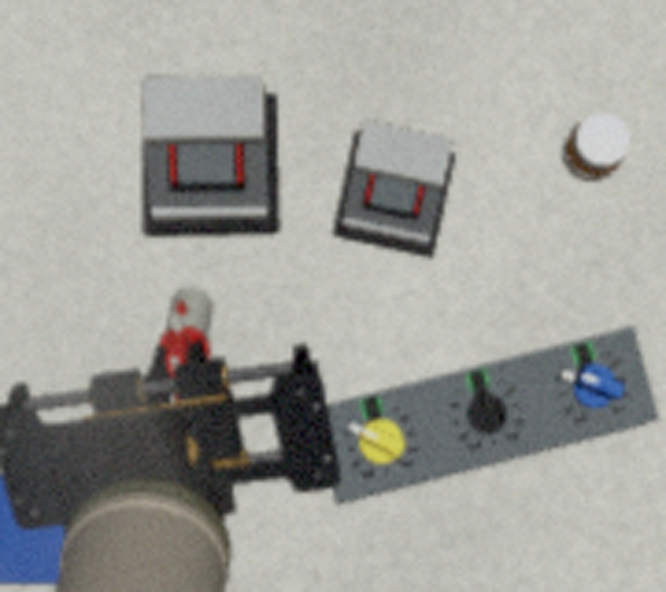

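View pics/wrist5.png

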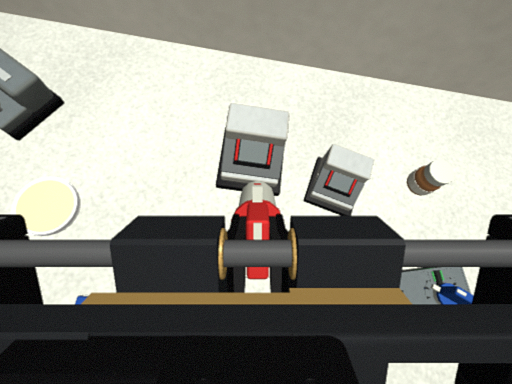

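The standoff looks good: the tube is tilted toward the reader, and in the wrist view the window with its two red bars sits at about (253,150). Refining the window position by triangulating the bars, and checking the tube axis.

```bash
python3 - <<'E'
from h import *
np.set_printoptions(precision=4,suppress=True)
s=r.read_state()
W={}
for n,bx in (('top',(195,140,235,170)),('wrist',(220,125,282,175)),('scene',(290,185,350,225))):
    im=optics.camera(n).astype(int); m=((im[...,0]-np.maximum(im[...,1],im[...,2]))>25).astype(np.uint8)
    k=np.zeros_like(m);k[bx[1]:bx[3],bx[0]:bx[2]]=1
    N,_,st,c=cv2.connectedComponentsWithStats(m*k,connectivity=8)
    W[n]=sorted([tuple(c[i]) for i in range(1,N) if st[i,4]>=5]); print(n,st[1:],c[1:])
for i in (0,1):
    print('bar',i,tri([ray('top',W['top'][i]),ray('wrist',W['wrist'][i],s)]), onz('top',W['top'][i],.067),onz('wrist',W['wrist'][i],.067,s))
E
```

```text
top [[205 149   3  11  22]
 [224 149   2  11  20]] [[206.4091 154.0455]
 [224.45   154.    ]]
wrist [[234 139   7  22  78]
 [267 144   7  22  81]] [[236.9872 149.6026]
 [269.7037 154.5185]]
scene [[325 201   3   2   5]
 [309 210   2   2   4]] [[325.8 201.6]
 [309.5 210.5]]
bar 0 (array([0.6993, 0.1463, 0.0736]), [np.float64(0.00038883171194233773), np.float64(0.00038883171194236375)]) [0.7004 0.1465 0.067 ] [0.7026 0.1469 0.067 ]
bar 1 (array([0.6996, 0.0951, 0.0729]), [np.float64(0.0009336257494895482), np.float64(0.0009336257494894642)]) [0.7003 0.0945 0.067 ] [0.7029 0.0954 0.067 ]
```

```bash
python3 go.py .6186 .1222 .188; python3 -m inch '[{"translation":[3,0,0],"spin":0},{"translation":[3.5,0,0],"spin":0},{"translation":[3,0,0],"spin":0},{"translation":[0,0,0],"spin":0}]'; python3 tilt.py; python3 go.py .6186 .1222 .188
```

```text
t 12.4 p [0.53 0.12 0.31] w 0.0117 F [-1.   0.8 -0.6] q [-1.09 -0.37  0.49  2.07  0.61  0.98 -2.25]
x [ 0.56 -0.01 -0.83] y az -83.0 y [ 0.12 -0.99  0.1 ]
shift tool cm [15.63 -0.35 -0.65]
time: 12.9
ee_pos: [0.5824, 0.1196, 0.2389]
eef_rot: [0.881, 0.032, -0.467, 0.071]
ft_force: [-0.5, -0.0, -0.5]
width: 0.0114
t 12.9 p [0.5824 0.1196 0.2389] y [ 0.122  -0.988   0.0951] x [ 0.5623 -0.0101 -0.8269] tilt 34.21585400934584 
q [-1.1112 -0.1689  0.6509  2.089   0.5588  0.709  -2.1992] w 0.01140434350889272
t 12.9 p [0.58 0.12 0.24] w 0.0114 F [-0.5 -0.  -0.5] q [-1.11 -0.17  0.65  2.09  0.56  0.71 -2.2 ]
x [ 0.56 -0.01 -0.83] y az -83.0 y [ 0.12 -0.99  0.1 ]
shift tool cm [ 6.24 -0.3  -0.17]
```

```bash
python3 -m inch '[{"translation":[2,-0.1,-0.1],"spin":0},{"translation":[2,-0.1,-0.1],"spin":0},{"translation":[1.5,-0.1,0],"spin":0},{"translation":[0.3,0,0],"spin":0},{"translation":[0,0,0],"spin":0}]'; python3 tilt.py; python3 go.py .6186 .1222 .188
```

```text
time: 13.52
ee_pos: [0.6178, 0.1255, 0.1983]
eef_rot: [0.882, 0.034, -0.464, 0.069]
ft_force: [0.5, 0.3, -0.1]
width: 0.0116
t 13.525 p [0.6178 0.1255 0.1983] y [ 0.1243 -0.9882  0.0898] x [ 0.5666 -0.0036 -0.824 ] tilt 34.51115433232638 
q [-1.1164 -0.0043  0.7377  2.0685  0.4251  0.5492 -2.1009] w 0.011633579324892099
t 13.53 p [0.62 0.13 0.2 ] w 0.0116 F [ 0.5  0.3 -0.1] q [-1.12 -0.    0.74  2.07  0.43  0.55 -2.1 ]
x [ 0.57 -0.   -0.82] y az -82.8 y [ 0.12 -0.99  0.09]
shift tool cm [0.9  0.24 0.57]
```

```bash
python3 go.py .6174 .1212 .1874; python3 -m inch '[{"translation":[0.9,0.3,0.6],"spin":0},{"translation":[0,0.1,0],"spin":0},{"translation":[0,0,0],"spin":0}]'; python3 tilt.py; python3 go.py .6174 .1212 .1874
python3 - <<'E'
from h import *
for n in ('scene','top','wrist'):
    a=cv2.convertScaleAbs(optics.camera(n)[:,:,::-1],alpha=1.5); cv2.imwrite(f'pics/{n}6.png',a)
a=cv2.imread('pics/scene6.png');b=cv2.imread('pics/top6.png')
cv2.imwrite('pics/sz6.png',cv2.resize(a[120:250,270:380],None,fx=4.6,fy=4.6,interpolation=cv2.INTER_CUBIC))
cv2.imwrite('pics/tz6.png',cv2.resize(b[110:230,160:340],None,fx=4.4,fy=4.4,interpolation=cv2.INTER_CUBIC))
E
```

```text
t 13.53 p [0.62 0.13 0.2 ] w 0.0116 F [ 0.5  0.3 -0.1] q [-1.12 -0.    0.74  2.07  0.43  0.55 -2.1 ]
x [ 0.57 -0.   -0.82] y az -82.8 y [ 0.12 -0.99  0.09]
shift tool cm [0.88 0.32 0.71]
time: 13.9
ee_pos: [0.6184, 0.1205, 0.1887]
eef_rot: [0.883, 0.035, -0.464, 0.068]
ft_force: [-0.9, -0.6, -0.9]
width: 0.0118
t 13.9 p [0.6184 0.1205 0.1887] y [ 0.1245 -0.9883  0.088 ] x [ 0.5673 -0.0019 -0.8235] tilt 34.560595279310895 
q [-1.1091  0.0089  0.7468  2.0822  0.4108  0.5184 -2.0855] w 0.011800701404912904
t 13.9 p [0.62 0.12 0.19] w 0.0118 F [-0.9 -0.6 -0.9] q [-1.11  0.01  0.75  2.08  0.41  0.52 -2.09]
x [ 0.57 -0.   -0.82] y az -82.8 y [ 0.12 -0.99  0.09]
shift tool cm [ 0.05 -0.09  0.14]
```

View pics/sz6.png

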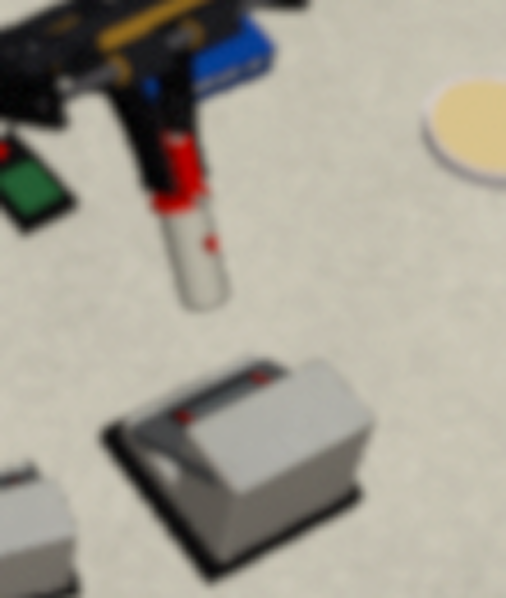

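View pics/tz6.png

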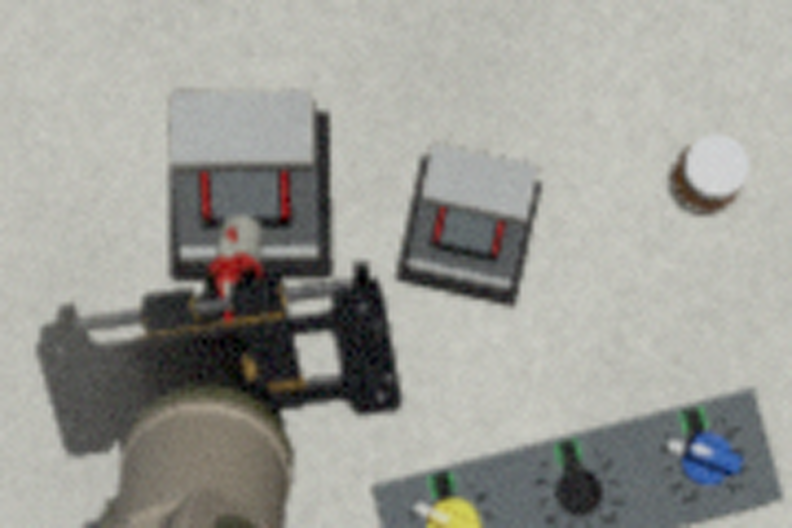

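View pics/wrist6.png

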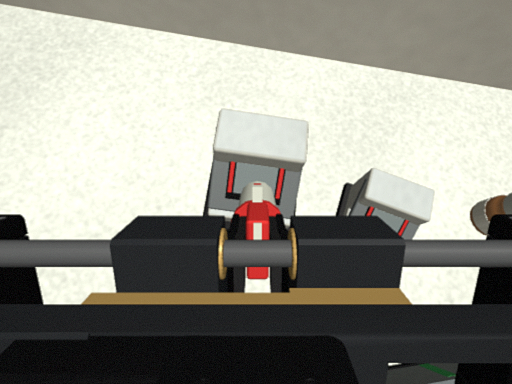

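```bash
python3 - <<'E'
from h import *
np.set_printoptions(precision=1,suppress=True)
s=r.read_state();M=R.from_quat(s['eef_rot']).as_matrix()
U=s['ee_pos']+.0875*M[:,0]
def rim(d): return np.array([U-d*M[:,0]+.014*(np.cos(a)*M[:,1]+np.sin(a)*M[:,2]) for a in np.linspace(0,6.28,24)])
for n,ox,oy,f in (('scene',270,120,4.6),('top',160,110,4.4)):
    im=cv2.imread('pics/sz6.png' if n=='scene' else 'pics/tz6.png')
    for d in (0,.06):
        P=np.array([proj(n,X) for X in rim(d)]); P=((P-[ox,oy]+.5)*f-.5)
        cv2.polylines(im,[P.round().astype(int)],True,(255,0,255),1)
    cv2.imwrite(f'pics/{n}ov.png',cv2.resize(im[150:420] if n=='scene' else im[150:400,150:400],None,fx=2 if n=='top' else 1.5,fy=2 if n=='top' else 1.5))
n=-M[:,0]; w=np.array([.701,.1208,.066]); wn=np.array([-.5736,-.002,.8192])
v=U-w; np.set_printoptions(precision=4,suppress=True); print(U,'dist',v@wn,'off',v-wn*(v@wn),'ang',np.degrees(np.arccos(n@wn)))
E
```

```text
[0.668  0.1206 0.1165] dist 0.06033114048712265 off [ 0.0016 -0.0001  0.0011] ang nan<stdin>:13: RuntimeWarning: invalid value encountered in arccos
```

View pics/sceneov.png

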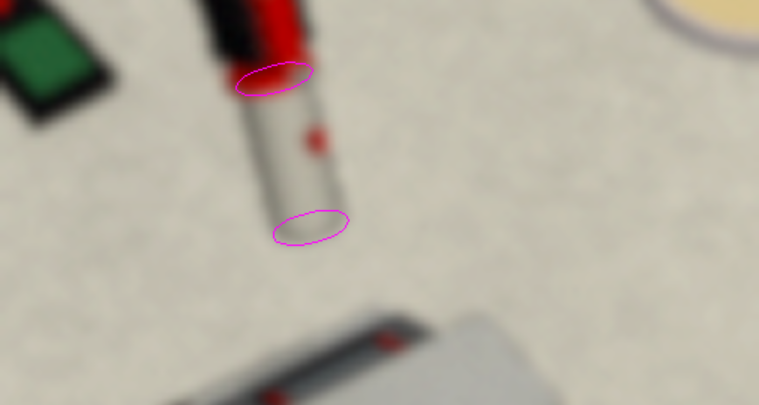

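View pics/topov.png

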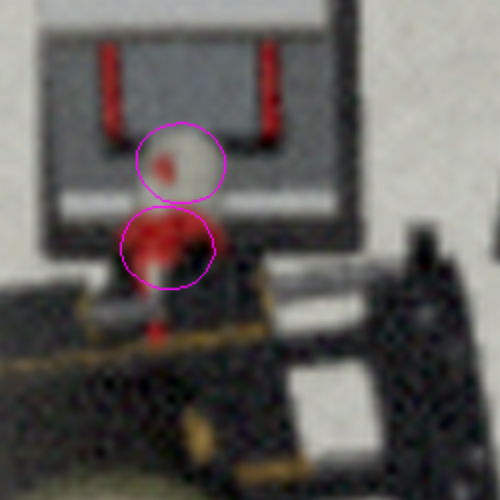

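The predicted tube outline matches both views to within about 2 mm. Letting it settle, then a last check.

```bash
python3 -m inch '[{"translation":[0,0,0],"spin":0},{"translation":[0,0,0],"spin":0},{"translation":[0,0,0],"spin":0},{"translation":[0,0,0],"spin":0}]'; python3 - <<'E'
from h import *
s=r.read_state();x=R.from_quat(s['eef_rot']).as_matrix()[:,0];U=s['ee_pos']+.0875*x
wn=np.array([-.5736,-.002,.8192]);v=U-[.701,.1208,.066];d=v@wn
print(s['time'],'dist',d,'off',np.linalg.norm(v-wn*d),'ang',np.degrees(np.linalg.norm(np.cross(-x,wn))),abs(np.array(s['joint_vel'])).max(),s['width'])
im=optics.camera('top');cv2.imwrite('pics/t7.png',cv2.convertScaleAbs(im[:,:,::-1],alpha=1.5))
E
```

```text
time: 14.55
ee_pos: [0.6184, 0.121, 0.1888]
eef_rot: [0.883, 0.035, -0.464, 0.068]
ft_force: [0.4, -0.1, -1.5]
width: 0.0119
14.55 dist 0.06043095932006471 off 0.0020959611256392316 ang 0.47983763867519186 0.0014261398487952477 0.011885186600688836
```

View pics/t7.png

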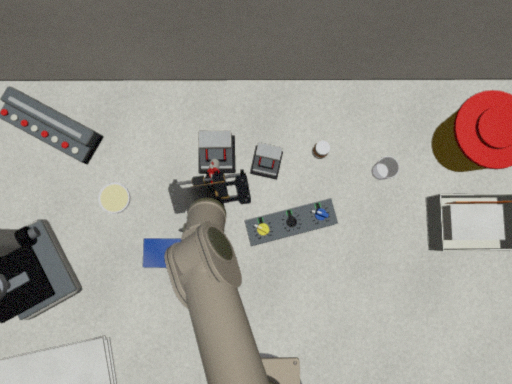

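The tube is held over the window at (214,165) and steady, the blue and yellow tubes are in place, and everything visible on the bench is where it was.

```bash
python3 -c "
from bench import close_job; print(close_job())"
```

```text
the job is handed in; nothing more can be done
None
```

I unlocked the red tube, drew it out and handed the job in at about 14.6 s with the tube still held steady in front of the larger reader's window.

- **Unlocking:** I gripped the wing (12 mm measured) and turned it about 64° clockwise to the green slot. That included backing off roughly 2° of overshoot seen in the wrist picture. It then lifted straight out, with only sensor-noise forces in the readings after each move.
- **Tilting:** The move command has no pitch turn. I raised the arm to the edge of its reach, where joint 6 sat just inside its limit (2.058 of 2.06) and the tool tilted outward to 35°. I then brought the tube down onto the window's axis, with a small spin about its own axis (about 7°) to ease joint 7.

**Last checks:**

| Check | Result |
|---|---|
| Underside to pane | 60.4 mm |
| Off the window's axis | about 2 mm |
| Angle from the window's normal | about 0.5° |
| Joint speeds | about 0.001 rad/s |

- These distances and the angle assume the tube did not slip in the grip. The predicted outline agreed with the scene and top pictures to 1–2 mm, within the calibration error.
- My two estimates of the window's position, from the top view alone and from the top and wrist views together, differed by about 2 mm.
- The blue and yellow tubes, the reader and everything else visible looked unmoved. The timer was partly hidden under the arm in the last picture, but it was in place in the scene view taken while the tube was held at the window.

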